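# Unclamp the tested drive and put it in the green tray

## Task

Flip the red handle of the toggle clamp over to open it, then take the silver drive out of the test fixture and lay it flat in the green tray without dropping it. Leave the clamp open and let go of everything.

Things in the scene. Friction and masses are not known exactly. Their poses are not given: they have to be found in the camera images.
- clamp (a joint): Angle of the clamp handle on the fixed black fixture (base 210 x 100 x 12 mm). 0 to 0.1: clamped, red handle upright, steel bar level with its foot on the drive. 1.35: open, handle thrown over away from the drive, bar upright clear of it. Level pivot 60 mm above the desk, along the drive's y. Over-centre: below 0.4 it falls back, beyond 0.75 it falls open by its weight; 1 to 3 N at the grip.
- clamp_grip (a point): Point on the axis of the red handle (16 mm thick grip, 40 to 95 mm from the pivot), 70 mm from the pivot; 130 mm up when clamped, 95 mm from the drive's centre on its +x side. Push it away from the drive, then withdraw upwards. The gap between them is free above 66 mm. When open the bar reaches 145 mm up, at least 60 mm from the drive's centre. Site z runs along the handle, outward.
- drive: Silver drive with blue ends, 90 (x) x 44 (y) x 24 (z) mm, 0.14 kg; origin at the centre of its underside, z up, +x towards the clamp. Starts level, 25 mm above the desk, on a 34 mm wide support; end stops and pins 36 mm either side of its middle rise 8 mm above its underside. Mid long sides are free for fingers down to 12 mm above the desk. The black drive of the same shape is not wanted.
- tray: Green open tray, fixed on the desk, 200 (x) x 140 (y) x 30 (height) mm outside, walls and floor 4 mm thick; origin at the centre of its underside, z up, x along its length. A black tray of the same shape stands beside it; which is nearer the fixture varies.
There are look-alikes about, which are no part of the job. Of the things that look like the tray, the largest one is meant.

How it is judged:
By the outcome, as a careful person would: the job done as asked, in the order asked, and still so for the second after the job is handed in, with the robot touching nothing.
It also fails if it takes over 45 s, if anything falls off the work surface, if the arm or the gripper's body presses on something with over 40 N, if the wrist force passes 120 N, or if a joint passes its speed limit or range.

## Robot

A 7-joint arm with a two-finger parallel gripper is mounted at the origin on the work surface. World frame = base frame: x ahead of the robot, y to its left, z up, the work surface at z = 0. Lengths are in m, angles in rad, forces in N, time in s.
With the tool pointing down it reaches from about 0.425 to 0.925 m from the base axis. Payload 6.8 kg.
Tool frame: the origin (TCP) lies midway between the tips of the shut fingers; the grasp point (between the pads) lies 19 mm behind it; y points along the fingers, z is the direction in which the jaws open and shut, and the axes are right-handed (so a half turn about y gives the same grasp; the last joint's range is limited). The gripper opens to 85 mm and grips with 20 to 120 N. Pads are 22 mm wide; open, the fingers measure 114 mm over their backs; the gripper's body (76 mm by 85 mm) begins 54 mm behind the grasp point. The pads swing forward as they close: fully open they stand 13 mm farther back than shut.
Start: joints at [1.082, 0.477, 0.022, 1.555, -0.011, 1.109, -0.083], TCP at [0.251, -0.627, 0.231] pointing down, gripper open.
Joint ranges: [-2.96, 2.96], [-0.34, 2.1], [-1.41, 1.46], [0.24, 2.44], [-1.37, 4.51], [0.17, 1.92], [-2.96, 2.96]. Speed limits (rad/s): [2.39, 2.39, 3.14, 3.14, 3.14, 3.14, 3.14].

## Interface

Orientations are given as a unit quaternion [w, x, y, z].
In Python, from station import bot gives the robot as it stands. The module is installed in compiled form; this text tells all that it offers.
- The arm moves only by the shell command python3 -m crank 'ROWS' [FORCE]. ROWS is JSON, a list of rows, each an object with "linear": the shift along the tool's x, y, z in m, a list of three; "dr": the turn, a rotation vector about the tool's x, y, z in degrees, a list of three; "hand": the gripper command: -1 is shut, 1 is fully open, values between are in proportion. A call has 1 to 10 rows; each row is the pose to reach, as a shift and turn from the pose commanded when the call began, along the tool's axes at that moment; what a row does not reach only later rows make up. A row lasts 1/12 s, in which the tool goes at most 41.7 mm and 7.16 degrees, less where a joint would pass 70% of its speed; a pose out of reach is approached as far as the arm can. A call with a gripper value outside its range is refused whole. The fingers move at their own pace and stop on an object; FORCE is the grip in N (left out, the last holds). Time passes only in rows, so rows that repeat a pose let the fingers close. It gives the time, the measured TCP pose, the force and the opening at its end, in the units of the state.
- bot.get_obs(): the state, without advancing time (a new reading comes with each control period).
- bot.read_camera(name): name is "side" or "top"; returns the picture (420x560x3 uint8, blue, green, red); there is no depth.
- bot.camera_params(name): a dict with "K" (3x3 intrinsics, pixels), "R" (3x3) and "t" (3): a world point X has camera coordinates R X + t. Camera axes: x right, y down, z forward; pixel columns grow to the right and rows downward; lengths in m; the calibration is good to about 2 mm. A picture is of the moment at which its call begins. camera_params takes no time and is no camera call.
- bot.hand_in(): hands the job in, once; it reports no verdict.
Trained networks look in the newest picture that a camera, given by its name, has taken for a name from the list of things; names that differ only in an ending like _2 or _b are one class to them, and where a whole thing is asked for, a point or a joint stands for the part that bears it (a point fixed in the world has none). Each returns a list of dicts, best first, with "score" (0 to 1); they miss things now and then, are a little off and sometimes report something else, mostly with a low value. They report only what shows in the picture. A call takes as long as a camera call. They do not tell look-alikes from the thing itself.
- bot.search_frame(camera, target): "extent" ([left, top, right, bottom] in pixels, round what is visible of it).
- bot.cut_out(camera, target): "pixels" (420x560 bool, what is visible of it) and "extent" ([left, top, right, bottom] in pixels, round what is visible of it).
- bot.place_of(camera, target): "xy" ([column, row] in pixels: a listed point, or the origin of a listed thing).
The state is a dict: "t": time; "q": joint angles; "joint_vel": joint speeds; "joint_torque": joint torques, N m; "eef_pos": TCP position; "tool_rot": TCP orientation; "contact_force": force on the tool from outside, world axes, zero at the start; "torque": the same for the moment, N m; "gripper_width": opening from 0.0 (shut) to 1.0 (fully open).
Only numpy, scipy, OpenCV 4.12 (cv2) and the standard library are available. Lean on these libraries where they do the work, as an engineer would, in place of code of your own. Each camera call takes 0.05 s, during which the arm holds its last target. There are 200 camera calls.

## Working session

There is one attempt and no reset: what is moved stays moved. The work goes in short steps, Python scripts to look and compute and a shell command to move; the robot and the scene stay as the last step left them, time stands still between calls to the robot, and variables do not carry over. Pictures are saved under pics/ and viewed, about 8 in all and at most 12, crops included, and the job is handed in when it is done.

```bash
mkdir -p pics
cat > h.py <<'E'
import numpy as np, cv2
from station import bot
from scipy.spatial.transform import Rotation as Ro
def ray(cam,px):
    p=bot.camera_params(cam);K,R,t=map(np.array,(p["K"],p["R"],p["t"]))
    c=-R.T@t; d=R.T@np.linalg.solve(K,[px[0],px[1],1.]); return c,d/np.linalg.norm(d)
def onz(cam,px,z):
    c,d=ray(cam,px); return c+d*(z-c[2])/d[2]
def tri(a,b):
    (c1,d1),(c2,d2)=ray("top",a),ray("side",b)
    s=np.linalg.lstsq(np.c_[d1,-d2],c2-c1,rcond=None)[0]
    p,q=c1+d1*s[0],c2+d2*s[1]; return (p+q)/2,np.linalg.norm(p-q)
def proj(cam,X):
    p=bot.camera_params(cam);K,R,t=map(np.array,(p["K"],p["R"],p["t"]))
    x=K@(R@np.array(X)+t); return x[:2]/x[2]
def tool():
    o=bot.get_obs(); w,x,y,z=o["tool_rot"]; return np.array(o["eef_pos"]),Ro.from_quat([x,y,z,w]).as_matrix()
E
python3 - <<'E'
from h import *
a=bot.read_camera("top");b=bot.read_camera("side")
cv2.imwrite("pics/top.png",a);cv2.imwrite("pics/side.png",b)
for c in("top","side"):
    p=bot.camera_params(c);print(c,-np.array(p["R"]).T@p["t"])
    for n in("clamp_grip","drive","tray"):
        print(n,[(round(r["score"],2),np.round(r["xy"],1).tolist()) for r in bot.place_of(c,n)])
    for n in("clamp","drive","tray"):
        print(n,[(round(r["score"],2),np.round(r["extent"]).tolist()) for r in bot.search_frame(c,n)])
print(bot.get_obs());print(tool()[1].round(3))
E
```

```text
top [ 0.28235004 -0.02978595  1.12968028]
clamp_grip [(0.63, [149.7, 170.6])]
drive [(0.77, [202.7, 184.0])]
tray [(0.7, [233.4, 264.4]), (0.63, [413.2, 297.4]), (0.6, [328.4, 219.2])]
clamp [(0.48, [139.0, 166.0, 159.0, 180.0])]
drive [(0.73, [180.0, 170.0, 226.0, 194.0])]
tray [(0.98, [385.0, 261.0, 447.0, 336.0]), (0.94, [204.0, 230.0, 264.0, 303.0]), (0.62, [294.0, 171.0, 364.0, 266.0])]
side [0.10267588 0.58555787 0.98713318]
clamp_grip [(0.73, [179.5, 273.6])]
drive [(0.72, [213.8, 264.7])]
tray [(0.97, [294.0, 279.7]), (0.85, [301.5, 200.6]), (0.63, [391.6, 177.0])]
clamp [(0.76, [173.0, 266.0, 187.0, 296.0])]
drive [(0.81, [192.0, 242.0, 230.0, 286.0])]
tray [(0.94, [247.0, 163.0, 351.0, 234.0]), (0.87, [262.0, 253.0, 337.0, 307.0]), (0.82, [364.0, 153.0, 425.0, 196.0]), (0.63, [195.0, 239.0, 229.0, 285.0])]
{'t': 0.7, 'q': array([ 1.08190346,  0.47698211,  0.02237981,  1.55545522, -0.01151379,
        1.10932743, -0.08308451]), 'joint_vel': array([-0.00089914, -0.0004082 ,  0.00099741,  0.00072649, -0.00023202,
        0.00060059, -0.00099199]), 'joint_torque': array([-1.63785553e-03, -5.96158683e+01,  1.60535339e+00, -2.81501913e+01,
        1.23603997e-02,  1.57573777e-03, -3.79485346e-05]), 'eef_pos': array([ 0.25087849, -0.62662217,  0.23129615]), 'tool_rot': array([ 0.13382845, -0.13381279,  0.69434673, -0.69431023]), 'contact_force': array([-0.29588088, -0.36524079, -1.173763  ]), 'torque': array([ 0.0717316 ,  0.01462131, -0.07179297]), 'gripper_width': 1.0041571509199767}
[[-0.928  0.     0.372]
 [-0.372  0.    -0.928]
 [-0.    -1.    -0.   ]]
```

View pics/top.png

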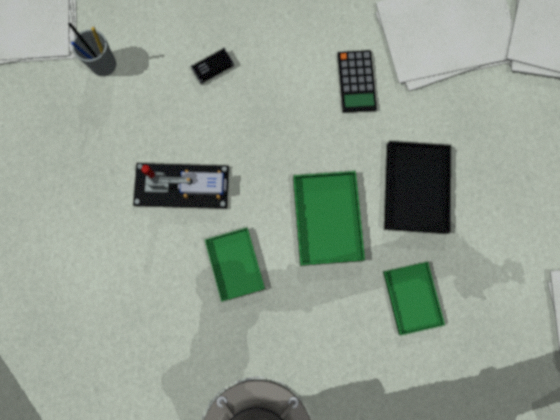

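View pics/side.png

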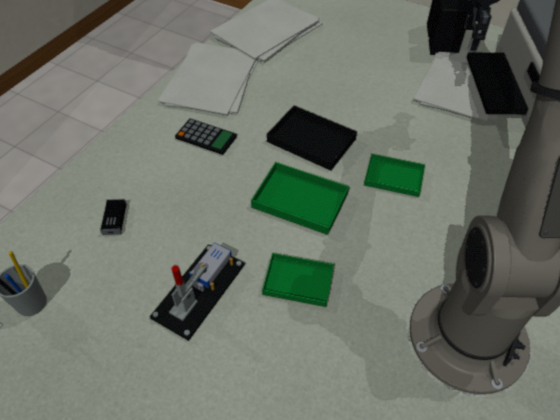

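Candidates: green trays at top (233,264), (413,297) and (328,219). The last is the largest, so it is the one meant. The silver drive is in the fixture at (203,183); the black look-alike is at (213,65). I'll measure these and confirm in one crop.

Run:
```python
from h import *
a=bot.read_camera("top");b=bot.read_camera("side")
hsv=cv2.cvtColor(a,cv2.COLOR_BGR2HSV)
# tray outline
def big(m,n):
    m=cv2.morphologyEx(m,cv2.MORPH_CLOSE,np.ones((n,n),np.uint8))
    cs,_=cv2.findContours(m,0,1); return sorted(cs,key=cv2.contourArea)[::-1]
g=cv2.inRange(hsv,(45,120,40),(80,255,255))
for c in big(g,3)[:3]:
    r=cv2.boxPoints(cv2.minAreaRect(c)); w=np.array([onz("top",p,.03)[:2] for p in r])
    print("green",cv2.minAreaRect(c)[0],"ctr",w.mean(0).round(4),np.linalg.norm(w[1]-w[0]).round(3),np.linalg.norm(w[2]-w[1]).round(3),np.degrees(np.arctan2(*(w[1]-w[0])[::-1])).round(1))
roi=np.zeros(a.shape[:2],np.uint8);roi[150:220,120:240]=1
d=cv2.inRange(hsv,(0,0,0),(180,255,60))*roi
c=big(d,15)[0]; r=cv2.boxPoints(cv2.minAreaRect(c)); w=np.array([onz("top",p,.012)[:2] for p in r])
print("base",w.round(4).tolist(),w.mean(0).round(4),np.linalg.norm(w[1]-w[0]),np.linalg.norm(w[2]-w[1]),np.degrees(np.arctan2(*(w[1]-w[0])[::-1])))
P={}
for n in("clamp_grip","drive"):
    u=bot.place_of("top",n)[0]["xy"];v=bot.place_of("side",n)[0]["xy"];print(n,*tri(u,v))
s=bot.cut_out("top","drive")[0]; m=s["pixels"].astype(np.uint8)
R=cv2.minAreaRect(big(m,5)[0]); r=cv2.boxPoints(R);w=np.array([onz("top",p,.049)[:2] for p in r]);print("drive",w.mean(0),R,np.degrees(np.arctan2(*(w[1]-w[0])[::-1])),np.linalg.norm(w[1]-w[0]),np.linalg.norm(w[2]-w[1]))
for p in [(201,182),(238,184)]: print(p)
t=cv2.resize(a[145:285,120:380],None,fx=3,fy=3,interpolation=2)[:300*1]
t=cv2.resize(a[150:275,125:375],(750,375),interpolation=2)
v=cv2.resize(b[230:345,140:340],(450,259),interpolation=2)
o=np.zeros((375+222,750,3),np.uint8);o[:375]=t
v=cv2.resize(b[232:306,140:300],(480,222),interpolation=2);o[375:,:480]=v
cv2.imwrite("pics/crop.png",o)
```

```text
green (328.43450927734375, 217.7137908935547) ctr [ 0.462  -0.1478] 0.141 0.196 -84.2
green (413.6175842285156, 297.9705810546875) ctr [ 0.2915 -0.3279] 0.098 0.134 -75.4
green (234.32073974609375, 264.12261962890625) ctr [0.3577 0.0542] 0.094 0.134 -73.0
base [[0.4858, 0.2817], [0.5811, 0.285], [0.5783, 0.0754], [0.483, 0.0751]] [0.5321 0.1793] 0.09533240332568887 0.2096216007026388 2.0071072843025206
clamp_grip [0.53165823 0.22247415 0.13166502] 0.0013319172488457328
drive [0.52887667 0.12539738 0.03056141] 0.007154823226295471
drive [0.53060121 0.1295014 ] ((201.0, 182.5), (21.0, 42.0), 90.0) -89.12093085565743 0.09098330265846112 0.04654977478003132
(201, 182)
(238, 184)
```

View pics/crop.png

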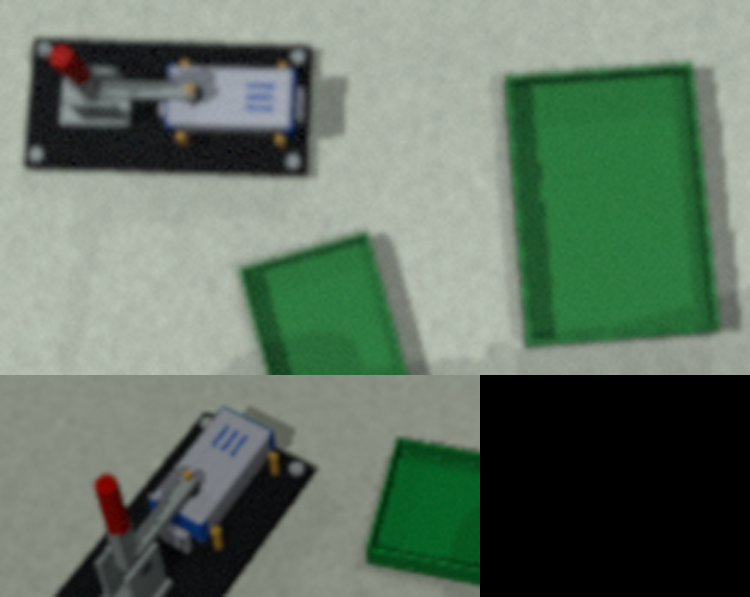

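The crop shows the silver drive at about (230,97) under the steel bar, the red handle at (68,60), and the large green tray at (615,205) with a smaller one below left. Measured sizes confirm the choice: it measures 196x141 mm, the others about 134x96. Next I'll work out the shifts.

```bash
cat >> h.py <<'E'
def rel(X,zyaw,R0=None):
    """shift & turn (tool axes, rotvec deg) to TCP X with tool y down and tool z at world yaw zyaw deg"""
    p,R=tool(); a=np.radians(zyaw); z=np.array([np.cos(a),np.sin(a),0]); y=np.array([0,0,-1.]); T=np.c_[np.cross(y,z),y,z]
    print("lin",(R.T@(np.array(X)-p)).round(4),"dr",Ro.from_matrix(R.T@T).as_rotvec(degrees=True).round(2))
E
python3 - <<'E'
from h import *
rel([.5,-.2,.24],-0.8); rel([.5315,.175,.22],-0.8)
E
```

```text
lin [-0.3899 -0.0087 -0.3035] dr [ -0.   -67.39   0.  ]
lin [-0.5585  0.0113 -0.64  ] dr [ -0.   -67.39   0.  ]
```

```bash
python3 -m crank '[{"linear":[-0.032,-0.009,-0.025],"dr":[0,-7,0],"hand":-1},{"linear":[-0.065,-0.009,-0.05],"dr":[0,-14,0],"hand":-1},{"linear":[-0.098,-0.009,-0.075],"dr":[0,-20,0],"hand":-1},{"linear":[-0.13,-0.009,-0.1],"dr":[0,-27,0],"hand":-1},{"linear":[-0.163,-0.009,-0.126],"dr":[0,-34,0],"hand":-1},{"linear":[-0.195,-0.009,-0.151],"dr":[0,-40,0],"hand":-1},{"linear":[-0.228,-0.009,-0.177],"dr":[0,-47,0],"hand":-1},{"linear":[-0.26,-0.009,-0.202],"dr":[0,-54,0],"hand":-1},{"linear":[-0.292,-0.009,-0.227],"dr":[0,-61,0],"hand":-1},{"linear":[-0.325,-0.009,-0.253],"dr":[0,-67.4,0],"hand":-1}]'
python3 -c "
from h import *
rel([.5315,.175,.22],-.8)"
```

```text
t: 1.88
eef_pos: [0.459, -0.2698, 0.2407]
tool_rot: [-0.498, 0.498, -0.502, 0.502]
contact_force: [0.5, -0.8, 0.9]
gripper_width: 0.002
lin [-0.4454  0.0204  0.0689] dr [-0.03  0.34  0.04]
```

```bash
python3 -m crank '[{"linear":[-0.04,0,0.007],"dr":[0,0,0],"hand":-1},{"linear":[-0.08,0,0.014],"dr":[0,0,0],"hand":-1},{"linear":[-0.12,0,0.02],"dr":[0,0,0],"hand":-1},{"linear":[-0.16,0,0.027],"dr":[0,0,0],"hand":-1},{"linear":[-0.2,0,0.034],"dr":[0,0,0],"hand":-1},{"linear":[-0.24,0,0.04],"dr":[0,0,0],"hand":-1},{"linear":[-0.28,0,0.047],"dr":[0,0,0],"hand":-1},{"linear":[-0.32,0,0.053],"dr":[0,0,0],"hand":-1},{"linear":[-0.36,0,0.06],"dr":[0,0,0],"hand":-1},{"linear":[-0.4,0,0.065],"dr":[0,0,0],"hand":-1}]'
python3 -c "
from h import *
rel([.5315,.178,.22],-.8);rel([.5315,.178,.108],-.8)"
```

```text
t: 2.72
eef_pos: [0.5292, 0.1295, 0.2406]
tool_rot: [-0.497, 0.496, -0.503, 0.504]
contact_force: [1.4, -0.1, 1.1]
gripper_width: -0.004
lin [-0.0485  0.0206  0.0016] dr [-0.05 -0.02  0.  ]
lin [-0.0485  0.1326  0.0015] dr [-0.05 -0.02  0.  ]
```

```bash
python3 -m crank '[{"linear":[-0.03,0,0.001],"dr":[0,0,0],"hand":-1},{"linear":[-0.048,0.01,0.002],"dr":[0,0,0],"hand":-1},{"linear":[-0.048,0.035,0.002],"dr":[0,0,0],"hand":-1},{"linear":[-0.048,0.07,0.002],"dr":[0,0,0],"hand":-1},{"linear":[-0.048,0.1,0.002],"dr":[0,0,0],"hand":-1},{"linear":[-0.048,0.12,0.002],"dr":[0,0,0],"hand":-1},{"linear":[-0.048,0.132,0.002],"dr":[0,0,0],"hand":-1},{"linear":[-0.048,0.132,0.002],"dr":[0,0,0],"hand":-1}]'
python3 - <<'E'
from h import *
b=bot.read_camera("side"); cv2.imwrite("pics/s2.png",cv2.resize(b[150:330,100:340],(800,600),interpolation=2))
rel([.5315,.272,.106],-.8)
E
```

```text
t: 3.38
eef_pos: [0.5301, 0.1749, 0.106]
tool_rot: [0.495, -0.498, 0.504, -0.503]
contact_force: [-0.8, 0.1, 0.4]
gripper_width: -0.0
lin [-0.0964  0.0017 -0.0009] dr [0.09 0.02 0.03]
```

View pics/s2.png

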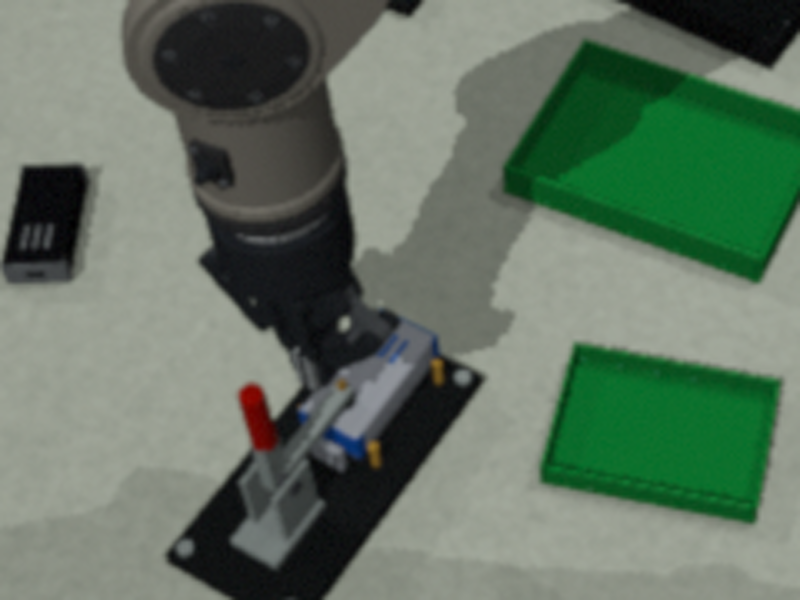

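The fingers are behind the handle (255,420) on the drive side and clear of both. Now I push.

```bash
python3 -m crank '[{"linear":[-0.012,0,0],"dr":[0,0,0],"hand":-1},{"linear":[-0.023,0,0],"dr":[0,0,0],"hand":-1},{"linear":[-0.034,0,0],"dr":[0,0,0],"hand":-1},{"linear":[-0.045,0,0],"dr":[0,0,0],"hand":-1},{"linear":[-0.056,0,0],"dr":[0,0,0],"hand":-1},{"linear":[-0.067,0,0],"dr":[0,0,0],"hand":-1},{"linear":[-0.078,0,0],"dr":[0,0,0],"hand":-1},{"linear":[-0.088,0,0],"dr":[0,0,0],"hand":-1},{"linear":[-0.097,0,0],"dr":[0,0,0],"hand":-1},{"linear":[-0.097,0,0],"dr":[0,0,0],"hand":-1}]'
python3 -m crank '[{"linear":[0,-0.02,0],"dr":[0,0,0],"hand":-1},{"linear":[0,-0.05,0],"dr":[0,0,0],"hand":-1},{"linear":[0,-0.09,0],"dr":[0,0,0],"hand":-1},{"linear":[0,-0.13,0],"dr":[0,0,0],"hand":-1},{"linear":[0,-0.15,0],"dr":[0,0,0],"hand":-1},{"linear":[0,-0.15,0],"dr":[0,0,0],"hand":-1}]'
python3 - <<'E'
from h import *
b=bot.read_camera("side");a=bot.read_camera("top"); cv2.imwrite("pics/s3.png",np.hstack([cv2.resize(b[190:350,120:280],(400,400),interpolation=2),cv2.resize(a[120:240,110:230],(400,400),interpolation=2)]))
rel([.531,.1275,.256],-.8)
E
```

```text
t: 4.27
eef_pos: [0.5323, 0.2759, 0.1085]
tool_rot: [0.498, -0.497, 0.503, -0.502]
contact_force: [0.2, -0.3, -0.5]
gripper_width: 0.0
t: 4.77
eef_pos: [0.5352, 0.2743, 0.2641]
tool_rot: [-0.5, 0.493, -0.503, 0.505]
contact_force: [1.0, -0.3, -0.4]
gripper_width: -0.001
lin [ 0.1449  0.0029 -0.0002] dr [-0.09 -0.03 -0.01]
```

View pics/s3.png

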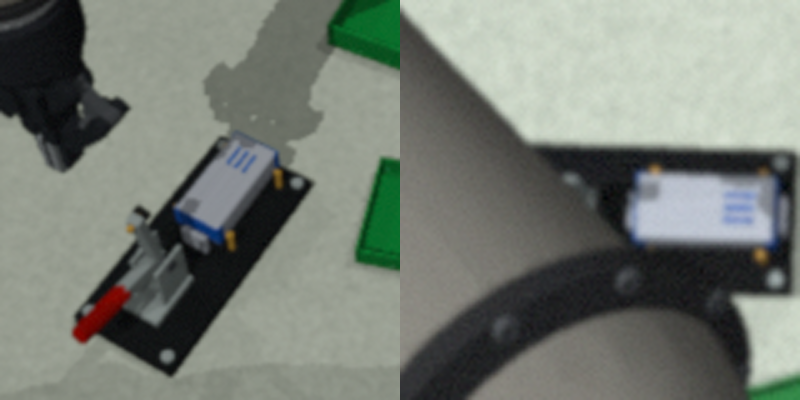

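The clamp is open: handle at (100,315), bar upright, drive still seated at about (227,180). The arm is withdrawn. Next I refine the drive pose and move above it.

```bash
python3 -m crank '[{"linear":[0.04,0,0],"dr":[0,0,0],"hand":1},{"linear":[0.08,0,0],"dr":[0,0,0],"hand":1},{"linear":[0.12,0,0],"dr":[0,0,0],"hand":1},{"linear":[0.146,0,0],"dr":[0,0,0],"hand":1},{"linear":[0.146,0,0],"dr":[0,0,0],"hand":1},{"linear":[0.146,0,0],"dr":[0,0,0],"hand":1}]'
python3 - <<'E'
from h import *
print(tri((201.5,182.2),(211,262.4)))
t=[onz("top",(110+(x-400)/3.333,120+y/3.333),.049)[:2] for x,y in((635,172),(775,172),(775,243),(635,243))]
s=[onz("side",(120+x/2.5,190+y/2.5),.049)[:2] for x,y in((235,133),(278,150),(222,236),(176,206))]
print(np.round(t,4).tolist(),np.mean(t,0));print(np.round(s,4).tolist(),np.mean(s,0))
rel([.531,.127,.022],-.8)
E
```

```text
t: 5.37
eef_pos: [0.5302, 0.1241, 0.2566]
tool_rot: [0.494, -0.497, 0.505, -0.504]
contact_force: [-0.4, 1.5, -0.9]
gripper_width: 0.846
(array([0.53171337, 0.12908036, 0.04201273]), np.float64(0.0022498962163093298))
[[0.5541, 0.1748], [0.5554, 0.0838], [0.5082, 0.0823], [0.5069, 0.1727]] [0.53116024 0.12842384]
[[0.5496, 0.0879], [0.5072, 0.0846], [0.5012, 0.1789], [0.551, 0.1739]] [0.5272501  0.13131206]
lin [-0.0033  0.2346  0.0014] dr [ 0.17 -0.23  0.09]
```

```bash
python3 -m crank '[{"linear":[-0.002,0.04,0],"dr":[0,0,0],"hand":1},{"linear":[-0.002,0.08,0],"dr":[0,0,0],"hand":1},{"linear":[-0.002,0.12,0],"dr":[0,0,0],"hand":1},{"linear":[-0.002,0.15,0],"dr":[0,0,0],"hand":1},{"linear":[-0.002,0.175,0],"dr":[0,0,0],"hand":1},{"linear":[-0.002,0.195,0],"dr":[0,0,0],"hand":1},{"linear":[-0.002,0.212,0],"dr":[0,0,0],"hand":1},{"linear":[-0.002,0.226,0],"dr":[0,0,0],"hand":1},{"linear":[-0.002,0.234,0],"dr":[0,0,0],"hand":1},{"linear":[-0.002,0.234,0],"dr":[0,0,0],"hand":1}]'
python3 -m crank '[{"linear":[0,0,0],"dr":[0,0,0],"hand":0.1},{"linear":[0,0,0],"dr":[0,0,0],"hand":-1},{"linear":[0,0,0],"dr":[0,0,0],"hand":-1},{"linear":[0,0,0],"dr":[0,0,0],"hand":-1},{"linear":[0,0,0],"dr":[0,0,0],"hand":-1},{"linear":[0,0,0],"dr":[0,0,0],"hand":-1},{"linear":[0,0,0],"dr":[0,0,0],"hand":-1}]' 45
python3 - <<'E'
from h import *
b=bot.read_camera("side");cv2.imwrite("pics/s4.png",cv2.resize(b[200:320,140:300],(640,480),interpolation=2))
E
```

```text
t: 6.2
eef_pos: [0.5289, 0.1298, 0.022]
tool_rot: [0.496, -0.498, 0.504, -0.502]
contact_force: [0.1, 0.5, -0.2]
gripper_width: 1.001
t: 6.78
eef_pos: [0.5317, 0.1291, 0.0255]
tool_rot: [-0.497, 0.496, -0.503, 0.504]
contact_force: [-0.4, -0.7, 7.4]
gripper_width: 0.506
```

View pics/s4.png

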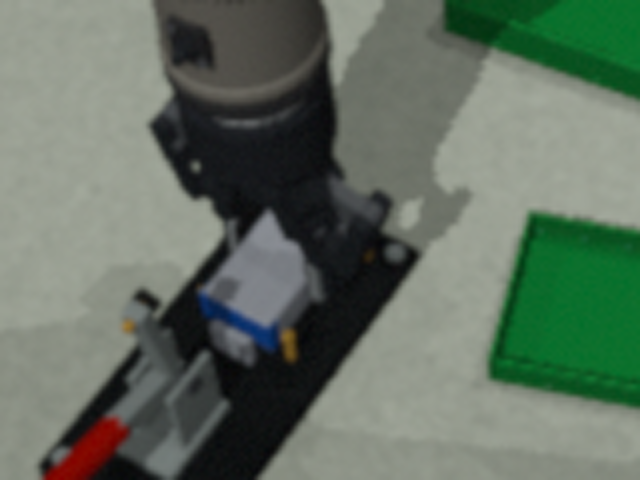

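The fingers hold the drive at mid length (opening 43 mm), the clamp stays open at left. I lift straight up and check.

```bash
python3 -m crank '[{"linear":[0,-0.008,0],"dr":[0,0,0],"hand":-1},{"linear":[0,-0.018,0],"dr":[0,0,0],"hand":-1},{"linear":[0,-0.035,0],"dr":[0,0,0],"hand":-1},{"linear":[0,-0.06,0],"dr":[0,0,0],"hand":-1},{"linear":[0,-0.09,0],"dr":[0,0,0],"hand":-1},{"linear":[0,-0.12,0],"dr":[0,0,0],"hand":-1},{"linear":[0,-0.145,0],"dr":[0,0,0],"hand":-1},{"linear":[0,-0.16,0],"dr":[0,0,0],"hand":-1},{"linear":[0,-0.16,0],"dr":[0,0,0],"hand":-1}]'
python3 - <<'E'
from h import *
b=bot.read_camera("side");cv2.imwrite("pics/s5.png",cv2.resize(b[140:320,130:370],(800,600),interpolation=2))
print(tool()[0]);rel([.462,-.148,.17],5.8)
E
```

```text
t: 7.58
eef_pos: [0.5328, 0.1295, 0.1887]
tool_rot: [-0.499, 0.495, -0.502, 0.505]
contact_force: [-0.8, 0.5, -2.1]
gripper_width: 0.507
[0.53176962 0.12896459 0.18647565]
lin [ 0.2779  0.016  -0.066 ] dr [-0.22 -6.6  -0.02]
```

View pics/s5.png

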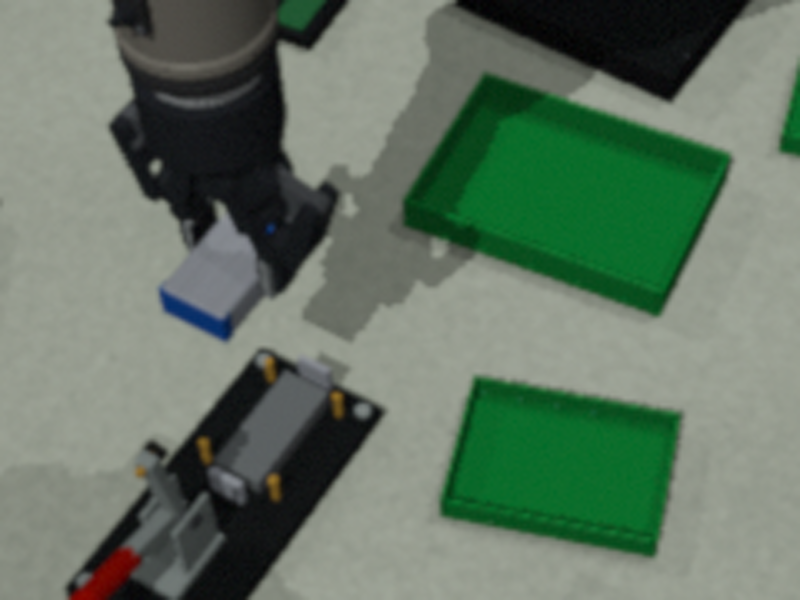

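The drive is lifted level at (215,275); the fixture is empty and the clamp open. Next I carry it to the large tray at (570,190).

```bash
python3 -m crank '[{"linear":[0.015,0,-0.003],"dr":[0,-1,0],"hand":-1},{"linear":[0.045,0,-0.01],"dr":[0,-2,0],"hand":-1},{"linear":[0.08,0,-0.02],"dr":[0,-3,0],"hand":-1},{"linear":[0.118,0,-0.03],"dr":[0,-4,0],"hand":-1},{"linear":[0.156,0,-0.04],"dr":[0,-5,0],"hand":-1},{"linear":[0.194,0,-0.05],"dr":[0,-6,0],"hand":-1},{"linear":[0.228,0,-0.058],"dr":[0,-6.6,0],"hand":-1},{"linear":[0.258,0,-0.066],"dr":[0,-6.6,0],"hand":-1},{"linear":[0.278,0,-0.066],"dr":[0,-6.6,0],"hand":-1},{"linear":[0.278,0,-0.066],"dr":[0,-6.6,0],"hand":-1}]'
python3 - <<'E'
from h import *
print(np.mean([tool()[0],(bot.read_camera("top"),tool()[0])[1],(bot.read_camera("top"),tool()[0])[1],(bot.read_camera("top"),tool()[0])[1]],0));rel([.462,-.148,.012],5.8)
E
```

```text
t: 8.47
eef_pos: [0.4587, -0.1536, 0.1828]
tool_rot: [-0.522, 0.524, -0.477, 0.475]
contact_force: [0.9, -0.6, -0.9]
gripper_width: 0.499
[ 0.45960636 -0.15015838  0.18309676]
lin [0.0008 0.1714 0.0018] dr [ 0.09  0.03 -0.07]
```

```bash
python3 -m crank '[{"linear":[0,0.02,0.001],"dr":[0,0,0],"hand":-1},{"linear":[0,0.05,0.002],"dr":[0,0,0],"hand":-1},{"linear":[0,0.08,0.002],"dr":[0,0,0],"hand":-1},{"linear":[0,0.11,0.002],"dr":[0,0,0],"hand":-1},{"linear":[0,0.135,0.002],"dr":[0,0,0],"hand":-1},{"linear":[0,0.152,0.002],"dr":[0,0,0],"hand":-1},{"linear":[0,0.163,0.002],"dr":[0,0,0],"hand":-1},{"linear":[0,0.169,0.002],"dr":[0,0,0],"hand":-1},{"linear":[0,0.169,0.002],"dr":[0,0,0],"hand":-1}]'
python3 -m crank '[{"linear":[0,0.004,0],"dr":[0,0,0],"hand":-1},{"linear":[0,0.007,0],"dr":[0,0,0],"hand":-1},{"linear":[0,0.007,0],"dr":[0,0,0],"hand":-1}]'
```

```text
t: 9.37
eef_pos: [0.4628, -0.147, 0.0145]
tool_rot: [-0.525, 0.525, -0.474, 0.473]
contact_force: [-0.4, -0.1, -0.8]
gripper_width: 0.503
t: 9.62
eef_pos: [0.4634, -0.1482, 0.0086]
tool_rot: [0.525, -0.525, 0.474, -0.474]
contact_force: [-0.4, -1.0, -1.4]
gripper_width: 0.502
```

```bash
python3 -m crank '[{"linear":[0,0.002,0],"dr":[0,0,0],"hand":-1},{"linear":[0,0.003,0],"dr":[0,0,0],"hand":-1},{"linear":[0,0.003,0],"dr":[0,0,0],"hand":-1}]'; python3 -m crank '[{"linear":[0,0.001,0],"dr":[0,0,0],"hand":-1},{"linear":[0,0.002,0],"dr":[0,0,0],"hand":-1},{"linear":[0,0.002,0],"dr":[0,0,0],"hand":-1}]'
```

```text
t: 9.87
eef_pos: [0.4631, -0.1483, 0.0054]
tool_rot: [0.525, -0.525, 0.474, -0.474]
contact_force: [-0.7, 0.5, -1.6]
gripper_width: 0.507
t: 10.12
eef_pos: [0.4633, -0.1482, 0.0044]
tool_rot: [-0.525, 0.525, -0.474, 0.474]
contact_force: [-3.4, 0.7, 14.6]
gripper_width: 0.506
```

Contact with the tray floor. I release gently, then withdraw upwards.

```bash
python3 -m crank '[{"linear":[0,-0.001,0],"dr":[0,0,0],"hand":0.1},{"linear":[0,-0.001,0],"dr":[0,0,0],"hand":0.25},{"linear":[0,-0.001,0],"dr":[0,0,0],"hand":0.5},{"linear":[0,-0.001,0],"dr":[0,0,0],"hand":0.8},{"linear":[0,-0.001,0],"dr":[0,0,0],"hand":0.8},{"linear":[0,-0.001,0],"dr":[0,0,0],"hand":0.8}]'
python3 -m crank '[{"linear":[0,-0.01,0],"dr":[0,0,0],"hand":0.8},{"linear":[0,-0.03,0],"dr":[0,0,0],"hand":0.8},{"linear":[0,-0.06,0],"dr":[0,0,0],"hand":0.8},{"linear":[0,-0.1,0],"dr":[0,0,0],"hand":0.8},{"linear":[0,-0.14,0],"dr":[0,0,0],"hand":0.8},{"linear":[0,-0.18,0],"dr":[0,0,0],"hand":0.8},{"linear":[0.03,-0.2,0],"dr":[0,0,0],"hand":0.8},{"linear":[0.07,-0.2,0],"dr":[0,0,0],"hand":0.8},{"linear":[0.11,-0.2,0],"dr":[0,0,0],"hand":0.8},{"linear":[0.15,-0.2,0],"dr":[0,0,0],"hand":0.8}]'
python3 -m crank '[{"linear":[0.03,0,0],"dr":[0,0,0],"hand":0.8},{"linear":[0.05,0,0],"dr":[0,0,0],"hand":0.8},{"linear":[0.05,0,0],"dr":[0,0,0],"hand":0.8},{"linear":[0.05,0,0],"dr":[0,0,0],"hand":0.8},{"linear":[0.05,0,0],"dr":[0,0,0],"hand":0.8}]'
python3 - <<'E'
from h import *
b=bot.read_camera("side");a=bot.read_camera("top"); cv2.imwrite("pics/s6.png",np.hstack([cv2.resize(b[140:340,130:370],(400,333),interpolation=2),cv2.resize(a[140:340,130:370],(400,333),interpolation=2)]))
print(bot.get_obs()["joint_vel"].round(3))
E
```

```text
t: 10.62
eef_pos: [0.4631, -0.1481, 0.0042]
tool_rot: [-0.525, 0.525, -0.474, 0.474]
contact_force: [-0.1, 0.6, -0.1]
gripper_width: 0.902
t: 11.45
eef_pos: [0.4783, -0.299, 0.2061]
tool_rot: [0.525, -0.525, 0.473, -0.475]
contact_force: [0.8, 0.3, -0.1]
gripper_width: 0.899
t: 11.87
eef_pos: [0.4834, -0.3457, 0.2046]
tool_rot: [0.525, -0.525, 0.474, -0.473]
contact_force: [-0.3, 0.6, -0.1]
gripper_width: 0.903
[-0.004  0.001  0.003 -0.     0.004 -0.002 -0.001]
```

View pics/s6.png

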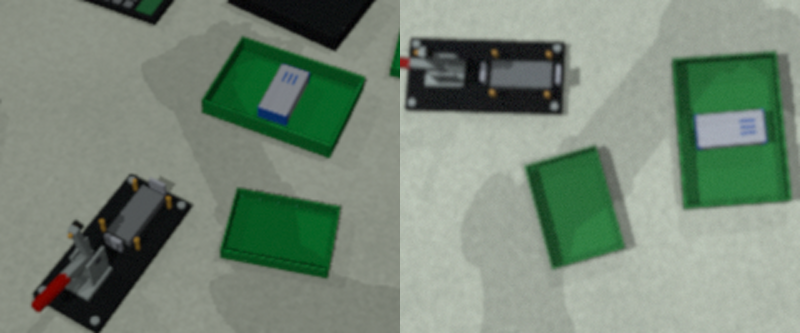

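The drive lies flat in the large green tray (side (285,93), top (731,128)), the clamp is open, and the arm is clear.

```bash
python3 -c "
from station import bot
print(bot.hand_in())"
```

```text
the job is handed in; nothing more can be done
None
```

The job is done and handed in at about 12 s of robot time, well inside the 45 s limit. I pushed the red handle over with the shut fingers until the clamp fell open. Then I lifted the silver drive out by its mid long sides, lowered it into the largest green tray until it touched the floor, let go and withdrew upwards.

**Last checks:** Both cameras show the drive lying flat inside the large tray, the fixture empty, and the clamp open with its bar upright. The gripper is open and about 0.2 m clear of everything, with only sensor noise on the wrist force. The highest wrist force I read, at the ends of the moves, was about 15 N, when the drive touched down.

**Disagreements:** Camera estimates of the drive's centre in the fixture differed by about 4 mm, and the grip closed cleanly anyway. No check failed, and the hand-in reports no verdict.

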